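Shim the rocking vial carousel

TASK

The vial carousel leans and rocks because one of its four levelling feet is too short. With the fingertips push the loose black levelling wedge along the bench, thin end first, under the short foot until the carousel stands level with its weight on all four feet; then press down with about 10 N on the end of the opposite leg to check that it no longer rocks, and draw back clear of everything. Only push and press: the wedge and the carousel must not be lifted, the carousel must stay in its place, and the vials, rack, bottles and spanner around it are left undisturbed.

Things in the scene. Friction and masses are not known exactly. Their poses are not given: they have to be found in the camera images.
- carousel: Vial carousel, 2.2 to 3.1 kg, free-standing: white drum, grey vial tray (206 mm across, tops 98 mm up) on four legs at right angles, sampling tower (205 mm high) at its +x. Origin: drum axis at the underside level of the three sound feet; z up the axis, y to the leg opposite the short one. It starts leaning 0.047 rad (roll) towards its short foot, opposite foot 7 mm in the air; level: 0.
- leg_short: Leg with the short foot (carousel's -y). All legs: white bar 40 mm wide, rounded end 177 mm from the drum axis, top 40 mm and underside 24 mm above the bench when level; below it, 150 mm from the drum axis, a black rubber foot 24 mm across with a ball-shaped underside (radius 12 mm). Origin on the foot's axis at the sound feet's underside level, x outward, z up.
- short_foot (a point): Lowest point of the short foot's ball underside. It rests on the bench at the start and is 7 mm above the bench when the carousel is level.
- leg_opposite: Leg opposite the short one (the carousel's +y), same shape, sound foot. Origin at its foot's underside centre, x outward along the leg.
- press_spot (a point): Where to press: on the flat top of the opposite leg near its end, 154 mm from the drum axis, 40 mm above the bench when level (about 47 mm at the start).
- leg_front: Leg on the carousel's -x side (towards the robot), same shape, sound foot. Origin at its foot's underside centre, x outward.
- leg_tower: Leg on the carousel's +x side, below the sampling tower, same shape, sound foot. Origin at its foot's underside centre, x outward.
- carousel_centre (a point): Point on the drum axis 40 mm above the level of the sound feet's undersides.
- wedge: Levelling wedge of hard black plastic, loose, 70 g, 90 mm long, 50 mm wide; flat ramp from 16 mm thick at the heel (x = -45 mm) to 2 mm at the thin end (x = +45 mm). Origin: centre of its underside. All feet bear with the short foot at x = +17 mm or less (best +12 mm); pushed harder, the carousel slides. It starts 25 to 60 mm short of the foot's axis, pointing roughly at it. Pushing it under takes 3 to 20 N.
- vial_a: Loose glass vial with blue cap, 23 mm across, 60 mm high, standing beside the wedge. Origin underside centre. Leave alone.
- vial_b: Second loose vial of the same kind, on the other side of the wedge. Origin underside centre. Leave alone.
- spanner: Steel open-end spanner, 160 mm long, lying on the bench. Origin at its middle, long axis x. Leave alone.
- solvent: Amber solvent bottle, 58 mm across, 120 mm high, standing. Origin underside centre. Leave alone.
- cap_jar: White plastic jar, 56 mm across, 65 mm high, standing. Origin underside centre. Leave alone.
- vial_rack: Grey block rack of small vials, 60 x 110 mm, 43 mm high. Origin underside centre. Leave alone.
Mind the look-alikes: they are no part of the job. Of the things that look like the wedge, the middle-sized one is meant.

How it is judged:
By the outcome, as a careful person would: the job done as asked, in the order asked, and still so for the second after the job is handed in, with the robot touching nothing.
It also fails if it takes over 54 s, if anything falls off the work surface, if the arm or the gripper's body presses on something with over 40 N, if the wrist force passes 120 N, or if a joint passes its speed limit or range.

ROBOT

A 6-joint arm with a two-finger parallel gripper is mounted at the origin on the work surface. World frame = base frame: x ahead of the robot, y to its left, z up, the work surface at z = 0. Lengths are in m, angles in rad, forces in N, time in s.
With the tool pointing down it reaches from about 0.3 to 0.85 m from the base axis. Payload 4.2 kg.
Tool frame: the origin (TCP) lies between the finger pads; the fingertips stand 17 mm ahead of it and the grasp point (between the pads) lies 2 mm behind it; x points along the fingers, y is the direction in which the jaws open and shut, and the axes are right-handed (so a half turn about x gives the same grasp; the last joint's range is limited). The gripper opens to 91 mm and grips with 3 to 60 N. Pads are 32 mm wide; open, the fingers measure 118 mm over their backs; the gripper's body (76 mm by 178 mm) begins 60 mm behind the grasp point.
Start: joints at [-1.177, 0.32, 1.565, -0, 1.257, -0.02], TCP at [0.231, -0.526, 0.231] pointing down, gripper open.
Joint ranges: [-3.11, 3.11], [-0.84, 2.01], [0.21, 2.61], [-1.34, 4.49], [0.05, 2.63], [-2.56, 2.56]. Speed limits (rad/s): [2.57, 2.57, 3.14, 3.14, 3.14, 3.14].

INTERFACE

Orientations are given as a rotation vector (axis times angle).
In Python, from workcell import robot gives the robot as it stands. The module is installed in compiled form; this text tells all that it offers.
- The arm moves only by the tool servo_tool, never from a script. Its argument "steps" is text: rows parted by semicolons, each of 4 numbers parted by spaces: the shift along the tool's x, y, z in cm, then the turn about the tool's x in degrees. In form: x y z yaw; .... A call has 1 to 10 rows; each row shifts and turns the pose as measured when the row begins, along the tool's axes as they then stand; what a row does not reach is not made up. A row lasts 1/8 s, in which the tool goes at most 62.5 mm and 10.7 degrees, less where a joint would pass 70% of its speed; a pose out of reach is approached as far as the arm can. A call is refused whole if a number of a shift passes 6.25 or a number of a turn 10.7, either way. A call with a gripper value outside its range is refused whole. "hand" is the gripper's target within -1 to 1 (fully open at 1, half-way at 0, shut at -1), set as the call begins (left out, the last holds). The fingers move at their own pace and stop on an object; "newtons" is the grip in N (left out, the last holds). Time passes only in rows, so rows that do not move let the fingers close. It gives the time, the measured TCP pose, the force and the opening at its end, in the units of the state.
- robot.observe(): the state, without advancing time (a new reading comes with each control period).
- robot.grab_frame(name): name is "scene" or "top" or "wrist"; returns (picture, depth): 400x640x3 uint8, red, green, blue; 400x640 float32, m along the optical axis (not along the pixel's ray), 0 where there is no reading.
- robot.camera_model(name): a dict with "fx", "fy", "cx", "cy" (pixels), "k1" (the pictures are not rectified: a ray, as slopes to the right and down, at radius r is drawn at 1 + k1 r^2 times it, then the intrinsics apply), "view" (4x4, takes a point from world to camera coordinates); the wrist camera has in their place "hand_eye" (4x4, takes a point from camera to tool coordinates, whose origin is the TCP and whose axes are the tool frame's). Camera axes: x right, y up, looking along -z (the intrinsics and any distortion apply to the point x, -y, -z); pixel columns grow to the right and rows downward; lengths in m; the calibration is good to about 2 mm. A picture is of the moment at which its call begins: read the wrist's pose just before it. camera_model takes no time and is no camera call.
- robot.sign_off(): hands the job in, once; it reports no verdict.
The state is a dict: "time": time; "joint_positions": joint angles; "joint_velocities": joint speeds; "joint_efforts": joint torques, N m; "ee_pos": TCP position; "eef_rot": TCP orientation; "contact_force": force on the tool from outside, world axes, zero at the start; "moment": the same for the moment, N m; "opening": finger opening in m.
Only numpy, scipy, OpenCV 4.12 (cv2) and the standard library are available. Lean on these libraries where they do the work, as an engineer would, in place of code of your own. Each camera call takes 0.05 s, during which the arm holds its last target.

## Working session

There is one attempt and no reset: what is moved stays moved. The work goes in short steps, Python scripts to look and compute and a tool call to move; the robot and the scene stay as the last step left them, time stands still between calls to the robot, and variables do not carry over. Pictures are saved under pics/ and viewed, and the job is handed in when it is done.

Besides the shell and the picture viewer there is one more tool, called after "Request:" by a JSON object that holds its "api" and its "payload". servo_tool: Moves the arm, as the interface text tells. Its arguments: {"type":"object","properties":{"steps":{"type":"string"},"hand":{"type":"number"},"newtons":{"type":"number"}},"required":["steps"]}

```bash
mkdir -p pics; cat > h.py <<'E'
import numpy as np,cv2
from scipy.spatial.transform import Rotation as R
from workcell import robot
def T_tool(s):
    T=np.eye(4);T[:3,:3]=R.from_rotvec(s['eef_rot']).as_matrix();T[:3,3]=s['ee_pos'];return T
def cam2world(name,s=None):
    m=robot.camera_model(name)
    if name=='wrist': return m,T_tool(s)@np.array(m['hand_eye'])
    return m,np.linalg.inv(np.array(m['view']))
def rays(m,uv):
    uv=np.atleast_2d(np.float64(uv))
    K=np.array([[m['fx'],0,m['cx']],[0,m['fy'],m['cy']],[0,0,1.]])
    p=cv2.undistortPoints(uv.reshape(-1,1,2),K,np.array([m['k1'],0,0,0.])).reshape(-1,2)
    return np.c_[p[:,0],-p[:,1],-np.ones(len(p))]
def onplane(m,T,uv,z):
    d=rays(m,uv)@T[:3,:3].T;o=T[:3,3]
    return o+d*((z-o[2])/d[:,2])[:,None]
def atdepth(m,T,uv,dep):
    return T[:3,3]+(rays(m,uv)*np.atleast_1d(dep)[:,None])@T[:3,:3].T
def proj(m,T,P):
    c=(np.atleast_2d(P)-T[:3,3])@T[:3,:3]
    x=c[:,0]/-c[:,2];y=-c[:,1]/-c[:,2];f=1+m['k1']*(x*x+y*y)
    return np.c_[m['fx']*x*f+m['cx'],m['fy']*y*f+m['cy']]
E
python3 - <<'E'
from h import *
s=robot.observe();print(s)
for n in('scene','top','wrist'):
    im,d=robot.grab_frame(n);cv2.imwrite(f'pics/{n}0.png',im[:,:,::-1]);np.savez(f'pics/{n}0.npz',im=im,d=d,T=cam2world(n,s)[1]);print(n,robot.camera_model(n))
E
```

```text
{'time': 0.0, 'joint_positions': array([-1.17698204e+00,  3.20250795e-01,  1.56567575e+00, -2.75169476e-05,
        1.25741086e+00, -1.99890549e-02]), 'joint_velocities': array([ 0.00065587,  0.00108461, -0.00036156, -0.00197796,  0.00156166,
        0.00048766]), 'joint_efforts': array([-1.13966435e-03, -4.12463844e+01, -2.31974906e+01,  7.28400657e-02,
        4.55432211e-02, -1.35810433e-04]), 'ee_pos': array([ 0.2310171 , -0.52602157,  0.23014515]), 'eef_rot': array([ 1.99375887,  0.42032623, -1.99447188]), 'contact_force': array([ 0.49977422,  0.59410049, -0.47643598]), 'moment': array([ 0.04593906, -0.02870471, -0.06303549]), 'opening': 0.09119557241963237}
scene {'fx': 435.1677902976494, 'fy': 435.1677902976494, 'cx': 322.30758646915086, 'cy': 198.6841491051792, 'k1': -0.10084911251169881, 'view': array([[ 0.42249332,  0.90611051,  0.02152076, -0.24733392],
       [-0.55848833,  0.24155944,  0.79356148,  0.28289704],
       [ 0.71385586, -0.34729352,  0.60810939, -1.55513312],
       [ 0.        ,  0.        ,  0.        ,  1.        ]])}
top {'fx': 501.6184072925631, 'fy': 501.6184072925631, 'cx': 320.2829608526786, 'cy': 200.44217220933564, 'k1': -0.1060791752400909, 'view': array([[ 0.01061132, -0.99983221, -0.01493172,  0.00527445],
       [ 0.98135948,  0.00754741,  0.19203282, -0.55993845],
       [-0.1918879 , -0.01669111,  0.98127491, -1.33508864],
       [ 0.        ,  0.        ,  0.        ,  1.        ]])}
wrist {'fx': 302.2887533777324, 'fy': 302.2887533777324, 'cx': 318.24963044272266, 'cy': 195.40460245956808, 'k1': -0.004871004013076412, 'hand_eye': array([[-1.58323434e-04,  2.78067774e-01, -9.60561444e-01,
        -1.54734802e-01],
       [ 9.99999787e-01, -5.63903057e-04, -3.28065081e-04,
         4.85705784e-05],
       [-6.32887862e-04, -9.60561292e-01, -2.78067626e-01,
        -7.86898210e-02],
       [ 0.00000000e+00,  0.00000000e+00,  0.00000000e+00,
         1.00000000e+00]])}
```

View pics/scene0.png

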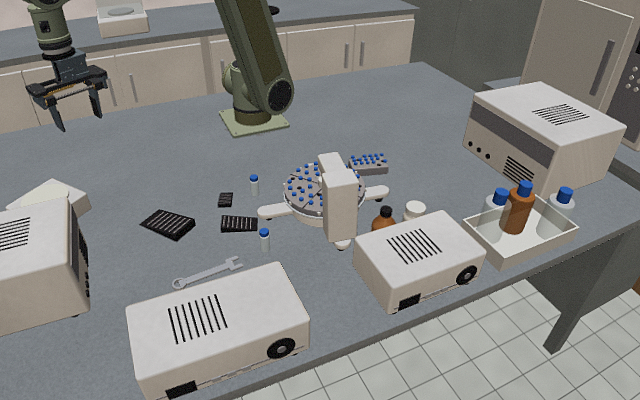

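View pics/top0.png

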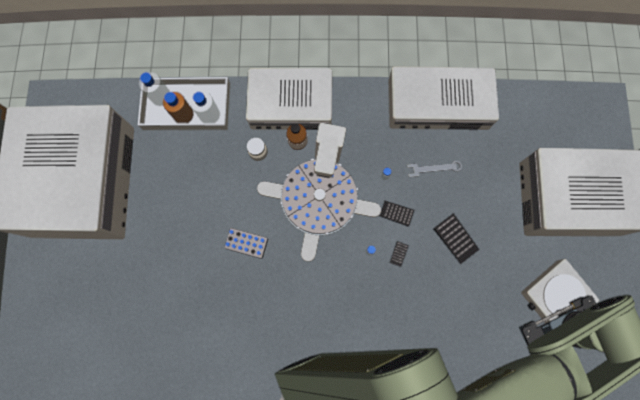

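View pics/wrist0.png

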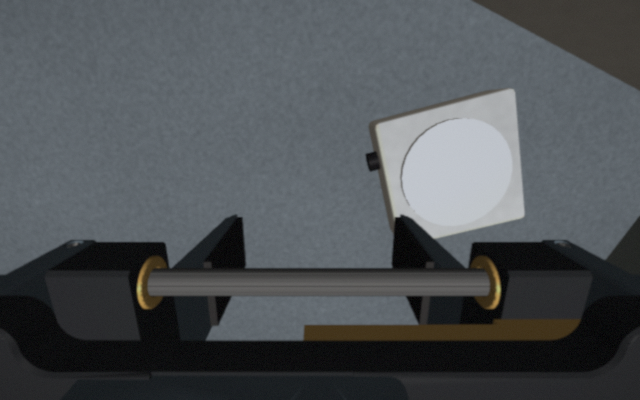

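Candidates for the wedge in the top view are the black ribbed block at (397,213), a larger one at (456,238) and a smaller one at (399,253). The middle-sized one, (397,213), lies before the short leg's end (369,208), so I'll check it in a crop and measure it.

```bash
python3 - <<'E'
from h import *
z=np.load('pics/top0.npz');im=z['im'];d=z['d'];m,T=cam2world('top')
c=im[120:280,230:490];cv2.imwrite('pics/crop0.png',cv2.resize(c[:,:,::-1],None,fx=3,fy=3,interpolation=cv2.INTER_CUBIC))
g=im.max(2)
mask=((g<70)).astype(np.uint8)
mask=cv2.morphologyEx(mask,cv2.MORPH_CLOSE,np.ones((5,5)))
cs,_=cv2.findContours(mask,cv2.RETR_EXTERNAL,cv2.CHAIN_APPROX_NONE)
for k in cs:
    r=cv2.minAreaRect(k)
    if not(370<r[0][0]<480 and 190<r[0][1]<270) or cv2.contourArea(k)<80: continue
    b=cv2.boxPoints(r);P=onplane(m,T,b,0.008)
    print(np.round(r[0]),np.round(b,1).tolist(),np.round(P[:,:2],4).tolist(),'sides',np.linalg.norm(P[0]-P[1]).round(4),np.linalg.norm(P[1]-P[2]).round(4))
    for q in b:
        uv=(q*0.8+0.2*np.array(r[0]));u,v=uv.astype(int);print('  z',atdepth(m,T,uv,d[v,u]).round(4))
# white things
hsv=cv2.cvtColor(im,cv2.COLOR_RGB2HSV)
blue=((hsv[...,0]>100)&(hsv[...,0]<130)&(hsv[...,1]>150)&(hsv[...,2]>100)).astype(np.uint8)
for uv in [(387,172),(372,250)]:
    w=np.zeros_like(blue);w[uv[1]-9:uv[1]+9,uv[0]-9:uv[0]+9]=1
    y,x=np.nonzero(blue*w);print('vial',x.mean(),y.mean(),onplane(m,T,[x.mean(),y.mean()],.06).round(4))
for uv in [(320,194),(372,209),(266,188),(309,252),(345,207),(378,210)]:
    print(uv,d[uv[1],uv[0]],atdepth(m,T,uv,d[uv[1],uv[0]]).round(4))
E
```

```text
[398. 254.] [[389.29998779296875, 261.8999938964844], [396.3999938964844, 241.8000030517578], [407.5, 245.6999969482422], [400.3999938964844, 265.79998779296875]] [[0.3949, -0.1841], [0.4517, -0.2049], [0.4409, -0.2359], [0.3842, -0.2149]] sides 0.0605 0.0329
  z [[ 4.001e-01 -1.902e-01 -3.000e-04]]
  z [[ 0.4448 -0.2057  0.0094]]
  z [[ 0.4361 -0.2304  0.0095]]
  z [[ 0.3914 -0.2149  0.001 ]]
[456. 238.] [[432.6000061035156, 228.5], [452.70001220703125, 213.0], [479.70001220703125, 248.10000610351562], [459.6000061035156, 263.6000061035156]] [[0.4903, -0.3086], [0.5352, -0.3679], [0.4348, -0.4417], [0.391, -0.3824]] sides 0.0744 0.1246
  z [[ 0.4826 -0.3185  0.0236]]
  z [[ 0.5187 -0.3665  0.0194]]
  z [[ 0.4405 -0.4289  0.0065]]
  z [[ 0.4059 -0.3832 -0.0007]]
[397. 213.] [[379.29998779296875, 216.10000610351562], [384.6000061035156, 200.1999969482422], [413.70001220703125, 209.89999389648438], [408.3999938964844, 225.8000030517578]] [[0.5248, -0.1573], [0.571, -0.173], [0.5435, -0.2559], [0.4975, -0.2397]] sides 0.0488 0.0874
  z [[ 0.5274 -0.1676  0.0035]]
  z [[ 0.564  -0.18    0.0058]]
  z [[ 0.5413 -0.2457  0.0097]]
  z [[ 0.5043 -0.2325  0.0117]]
vial 386.75 171.05555555555554 [[ 0.6437 -0.1743  0.06  ]]
vial 370.90909090909093 249.3030303030303 [[ 0.425  -0.1282  0.06  ]]
(320, 194) 1.3388503 [[0.567  0.0104 0.1072]]
(372, 209) 1.4046704 [[ 0.5408 -0.1345  0.0326]]
(266, 188) 1.404895 [[0.5955 0.1631 0.0481]]
(309, 252) 1.37984 [[0.4184 0.0402 0.0369]]
(345, 207) 1.3616949 [[ 0.5378 -0.0573  0.0771]]
(378, 210) 1.4032849 [[ 0.538  -0.1512  0.0331]]
```

View pics/crop0.png

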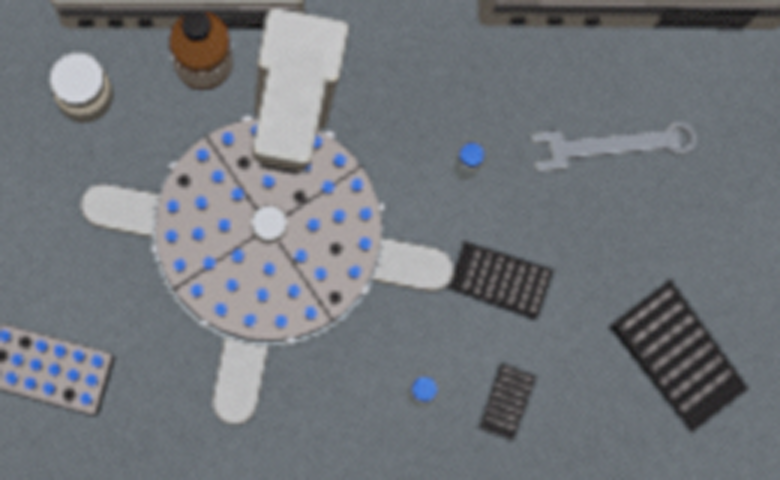

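The crop shows the chosen wedge at crop px (500,280), with its thin end towards the short leg's tip (452,268) and vials at (472,155) and (425,390). The sides measure 49 x 87 mm, which fits 50 x 90. Next I'll refine the axes and the tool yaw.

```bash
python3 - <<'E'
from h import *
z=np.load('pics/top0.npz');im=z['im'];d=z['d'];m,T=cam2world('top')
hsv=cv2.cvtColor(im,cv2.COLOR_RGB2HSV)
w=((hsv[...,1]<40)&(hsv[...,2]>150)).astype(np.uint8)
def comp(x0,x1,y0,y1):
    k=np.zeros_like(w);k[y0:y1,x0:x1]=1;n,l,st,_=cv2.connectedComponentsWithStats(w*k);i=1+st[1:,4].argmax();y,x=np.nonzero(l==i);return np.c_[x,y].astype(float)
for n,b,h in(('short',(360,385,195,222),.034),('opp',(254,282,178,203),.046),('front',(298,322,234,266),.04)):
    p=comp(*b);P=onplane(m,T,p,h)[:,:2];mu,e=cv2.PCACompute(P,None)[:2]
    q=(P-mu)@e[0];s=(P-mu)@e[1];print(n,len(p),'mean',mu.round(4),'dir deg',np.degrees(np.arctan2(e[0,1],e[0,0])).round(1),'ends',(mu+e[0]*q.min()).round(4),(mu+e[0]*q.max()).round(4),'width',np.ptp(s).round(4))
p=comp(308,332,184,206);print('cap',p.mean(0),onplane(m,T,p.mean(0),.107).round(4))
th=onplane(m,T,[[379.3,216.1],[384.6,200.2]],.002);he=onplane(m,T,[[413.7,209.9],[408.4,225.8]],.016)
print('thin',th.round(4),'heel',he.round(4))
s=robot.observe();print(T_tool(s).round(3))
E
```

```text
short 266 mean [[ 0.5428 -0.1266]] dir deg 76.0 ends [[ 0.5353 -0.1568]] [[ 0.5502 -0.0969]] width 0.0395
opp 324 mean [[0.5922 0.152 ]] dir deg 72.8 ends [[0.5801 0.1127]] [[0.6032 0.1876]] width 0.048
front 364 mean [[0.434  0.0394]] dir deg -13.2 ends [[0.3961 0.0483]] [[0.4715 0.0306]] width 0.0401
cap [319.92941176 192.96470588] [[0.5699 0.0107 0.107 ]]
thin [[ 0.5258 -0.1579  0.002 ]
 [ 0.5722 -0.1737  0.002 ]] heel [[ 0.542  -0.2545  0.016 ]
 [ 0.4964 -0.2384  0.016 ]]
[[-0.001  0.402 -0.916  0.231]
 [ 0.001 -0.916 -0.402 -0.526]
 [-1.    -0.001 -0.     0.23 ]
 [ 0.     0.     0.     1.   ]]
```

Request:
{"api": "servo_tool", "payload": {"steps": "0.3 -1.5 -4.4 0; 0.3 -1.5 -4.4 0; 0.3 -1.5 -4.4 0; 0.3 -1.5 -4.4 0; 0.3 -1.5 -4.4 0; 0.3 -1.5 -4.4 0; 0.3 -1.5 -4.4 0; 0.3 -1.5 -4.4 0", "hand": -0.47}}

```text
time: 1.15
ee_pos: [0.511, -0.2697, 0.2033]
eef_rot: [1.996, 0.415, -2.001]
contact_force: [-0.6, -0.9, -0.7]
opening: 0.0241
```

Request:
{"api": "servo_tool", "payload": {"steps": "0 0 0 -9; 0 0 0 -9; 0 0 0 -9; 0 0 0 -9; 0 0 0 -9; 0 0 0 -9; 0 0 0 0"}}

```text
time: 2.02
ee_pos: [0.5127, -0.2653, 0.1999]
eef_rot: [1.344, 1.126, -1.349]
contact_force: [0.9, -0.5, 0.6]
opening: 0.0245
```

```bash
python3 - <<'E'
from h import *
s=robot.observe();print(s['time'],s['joint_positions'].round(2),s['opening']);print(T_tool(s).round(3),s['contact_force'])
for n in('top','wrist'):
    im,d=robot.grab_frame(n);cv2.imwrite(f'pics/{n}1.png',im[:,:,::-1]);np.savez(f'pics/{n}1.npz',im=im,d=d,T=cam2world(n,s)[1])
E
```

```text
2.025 [-0.5   0.35  1.6   0.    1.2  -0.31] 0.024477910083240184
[[-0.008  0.983 -0.184  0.513]
 [ 0.006 -0.184 -0.983 -0.265]
 [-1.    -0.009 -0.004  0.2  ]
 [ 0.     0.     0.     1.   ]] [ 0.8975923  -0.51152591  0.63237782]
```

View pics/wrist1.png

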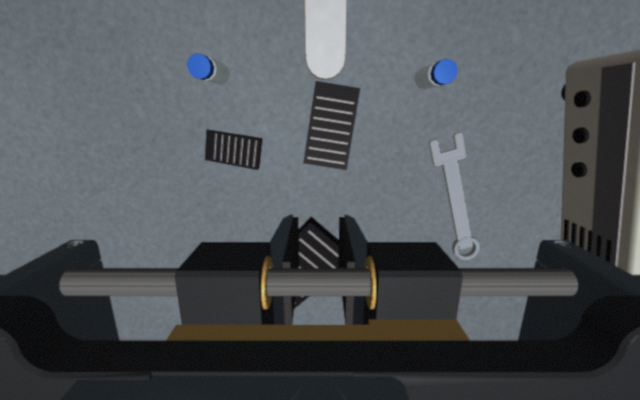

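View pics/top1.png

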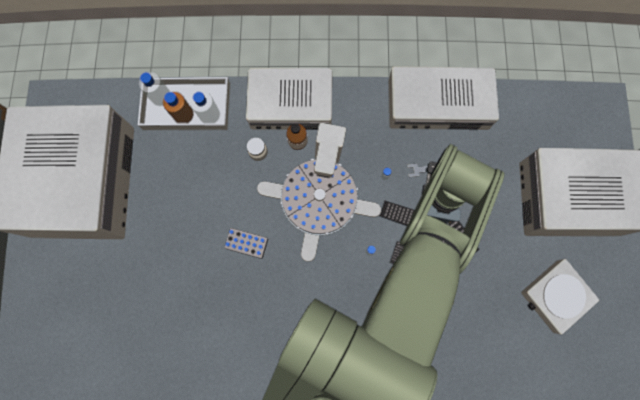

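The wrist view shows the leg's end at (325,78), the wedge with its thin end at (337,90) and heel at (326,165), the vials at (201,67) and (444,71), and the spanner at (455,190). The big look-alike is at (315,255), behind the fingers.

```bash
cat > meas.py <<'E'
from h import *
def meas(im,T,wz=(.002,.016),box=(285,375,60,200),legz=.034):
    m=robot.camera_model('wrist')
    g=im.max(2)
    k=np.zeros(g.shape,np.uint8);k[box[2]:box[3],box[0]:box[1]]=1
    b=cv2.morphologyEx(((g<75)*k).astype(np.uint8),cv2.MORPH_CLOSE,np.ones((9,9)))
    cs,_=cv2.findContours(b,cv2.RETR_EXTERNAL,cv2.CHAIN_APPROX_NONE);c=max(cs,key=cv2.contourArea)
    r=cv2.minAreaRect(c);q=cv2.boxPoints(r);q=q[np.argsort(q[:,1])]
    th=onplane(m,T,q[:2],wz[0]);he=onplane(m,T,q[2:],wz[1])
    print('wedge px',q.round(1).tolist());print(' thin',th[:,:2].round(4).tolist(),'heel',he[:,:2].round(4).tolist())
    t=th.mean(0)[:2];h=he.mean(0)[:2];print(' len',np.linalg.norm(t-h).round(4),'w',np.linalg.norm(th[0]-th[1]).round(4),np.linalg.norm(he[0]-he[1]).round(4),'ang',np.degrees(np.arctan2(*(t-h)[::-1])).round(1),'thin mid',t.round(4),'heel mid',h.round(4))
    hsv=cv2.cvtColor(im,cv2.COLOR_RGB2HSV);w=((hsv[...,1]<40)&(hsv[...,2]>140)).astype(np.uint8);w[:, :295]=0;w[:,355:]=0;w[100:]=0
    n,l,st,_=cv2.connectedComponentsWithStats(w);i=1+st[1:,4].argmax();ys=np.unique(np.nonzero(l==i)[0])
    mid=[]
    for y in ys:
        x=np.nonzero(l[y]==i)[0];mid.append((x.min()-.5,x.max()+.5,y))
    mid=np.array(mid);L=onplane(m,T,mid[:,[0,2]],legz);Rr=onplane(m,T,mid[:,[1,2]],legz)
    C=(L+Rr)[:,:2]/2;use=mid[:,2]<ys.max()-18
    tip=onplane(m,T,[[C.mean()*0+(mid[-3:,:2].mean()),ys.max()+.5]],legz)[0,:2]
    v=cv2.fitLine(C[use].astype(np.float32),cv2.DIST_L2,0,.01,.01).ravel()
    print('leg width',np.linalg.norm(L-Rr,axis=1)[use].mean().round(4),'ang',np.degrees(np.arctan2(v[1],v[0])).round(1),'pt',v[2:].round(4),'tip',tip.round(4))
    return q
E
python3 - <<'E'
from meas import *
z=np.load('pics/wrist1.npz');meas(z['im'],z['T'])
d=z['d'];m=robot.camera_model('wrist')
for uv in[(325,30),(325,60),(250,200),(330,160)]:print(uv,atdepth(m,z['T'],uv,d[uv[1],uv[0]]).round(4))
E
```

```text
wedge px [[315.5, 80.80000305175781], [359.29998779296875, 87.69999694824219], [302.6000061035156, 162.3000030517578], [346.3999938964844, 169.1999969482422]]
 thin [[0.5278, -0.1581], [0.574, -0.1741]] heel [[0.4974, -0.2418], [0.5449, -0.2587]]
 len 0.0892 w 0.0488 0.0504 ang 70.5 thin mid [ 0.5509 -0.1661] heel mid [ 0.5212 -0.2502]
leg width 0.0393 ang 79.2 pt [ 0.5455 -0.1176] tip [ 0.5378 -0.1606]
(325, 30) [[ 0.5454 -0.1177  0.0334]]
(325, 60) [[ 0.5408 -0.1435  0.031 ]]
(250, 200) [[ 0.4234 -0.2781  0.0009]]
(330, 160) [[ 0.5284 -0.2451  0.0144]]
```

Request:
{"api": "servo_tool", "payload": {"steps": "0 0.8 1.05 0; 5 0 0 0; 5 0 0 0; 4 0 0 0; 2 0 0 0; 1 0 0 0; 0.5 0 0 0; 0 0 0 0"}}

```text
time: 3.12
ee_pos: [0.5233, -0.2834, 0.0215]
eef_rot: [1.352, 1.11, -1.351]
contact_force: [-0.1, 0.0, 0.9]
opening: 0.024
```

```bash
cat > st.py <<'E'
from h import *
import sys
F=np.array([.5429,-.1341]);u=np.array([.187,.982]);p=np.array([-.982,.187])
s=robot.observe();T=T_tool(s);r=s['ee_pos'][:2]-F
print('t',s['time'],'pos',s['ee_pos'].round(4),'along',(r@u).round(4),'perp',(r@p).round(4),'-z ang',np.degrees(np.arctan2(-T[1,2],-T[0,2])).round(1),'F',s['contact_force'].round(1),'M',s['moment'].round(2),'op',round(s['opening'],4))
if len(sys.argv)>1:
    im,d=robot.grab_frame('wrist');n=sys.argv[1];cv2.imwrite(f'pics/{n}.png',im[:,:,::-1]);np.savez(f'pics/{n}.npz',im=im,d=d,T=cam2world('wrist',s)[1])
E
python3 st.py w2
```

```text
t 3.125 pos [ 0.5233 -0.2834  0.0215] along -0.1503 perp -0.0087 -z ang 78.8 F [-0.1  0.   0.9] M [-0.   -0.11  0.02] op 0.024
```

View pics/w2.png

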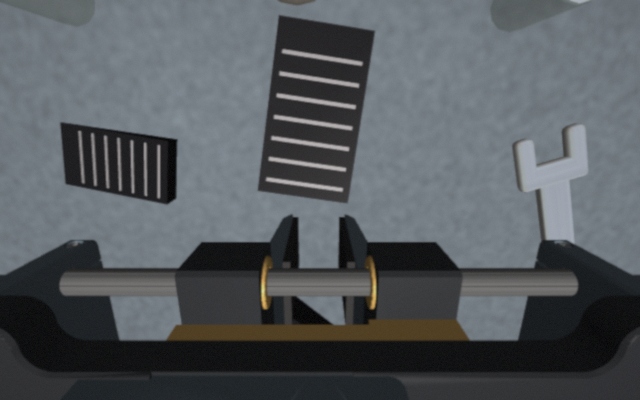

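The fingers at (293,215) and (346,215) straddle the heel's edge (260–348,195), about 5 mm too far right. I'll shift left and start pushing.

Request:
{"api": "servo_tool", "payload": {"steps": "0 -0.45 -0.2 0; 0 0 -0.4 0; 0 0 -0.4 0; 0 0 -0.4 0; 0 0 -0.4 0; 0 0 -0.4 0; 0 0 -0.4 0; 0 0 0 0"}}

```text
time: 4.18
ee_pos: [0.5255, -0.2556, 0.0242]
eef_rot: [1.352, 1.105, -1.348]
contact_force: [-0.4, -1.0, 0.7]
opening: 0.0246
```

```bash
python3 st.py w3
```

```text
t 4.175 pos [ 0.5255 -0.2556  0.0242] along -0.1225 perp -0.0057 -z ang 78.8 F [-0.4 -1.   0.7] M [ 0.   -0.09 -0.02] op 0.0246
```

View pics/w3.png

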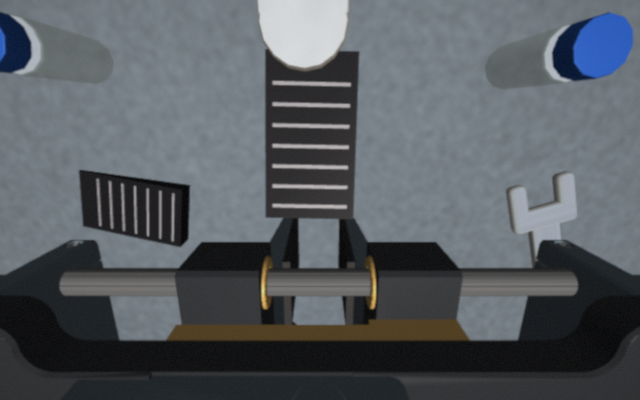

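The wedge is now flush with the fingertips and parallel to the leg (wedge 266–357, leg end 303,68), about 4 mm to the right of the leg's line. I'll measure before pushing under.

```bash
python3 - <<'E'
from h import *
z=np.load('pics/w3.npz');T=z['T'];m=robot.camera_model('wrist')
F=np.array([.5429,-.1341]);u=np.array([.187,.982]);p=np.array([-.982,.187])
for n,uv,h in(('heelL',(265.5,217),.016),('heelR',(354,218),.016),('thinR',(358,52),.002),('legtip',(303,69),.033)):
    P=onplane(m,T,uv,h)[0,:2];print(n,P.round(4),((P-F)@u).round(4),((P-F)@p).round(4))
print(T[:3,3])
E
```

```text
heelL [ 0.4997 -0.2315] -0.1037 0.0242
heelR [ 0.5493 -0.242 ] -0.1048 -0.0265
thinR [ 0.5674 -0.1543] -0.0153 -0.0279
legtip [ 0.5373 -0.1607] -0.0271 0.0005
[ 0.54002797 -0.17803538  0.17878708]
```

Request:
{"api": "servo_tool", "payload": {"steps": "0.2 0 -0.3 0; 0 0 -0.4 0; 0 0 -0.4 0; 0 0 -0.4 0; 0 0 -0.4 0; 0 0 -0.4 0; 0 0 0 0"}}

```text
time: 5.1
ee_pos: [0.5307, -0.2364, 0.0228]
eef_rot: [1.345, 1.098, -1.347]
contact_force: [-0.2, -0.8, -0.3]
opening: 0.0245
```

```bash
python3 st.py w4
```

```text
t 5.1 pos [ 0.5307 -0.2364  0.0228] along -0.1027 perp -0.0071 -z ang 79.0 F [-0.2 -0.8 -0.3] M [-0.18 -0.13  0.02] op 0.0245
```

View pics/w4.png

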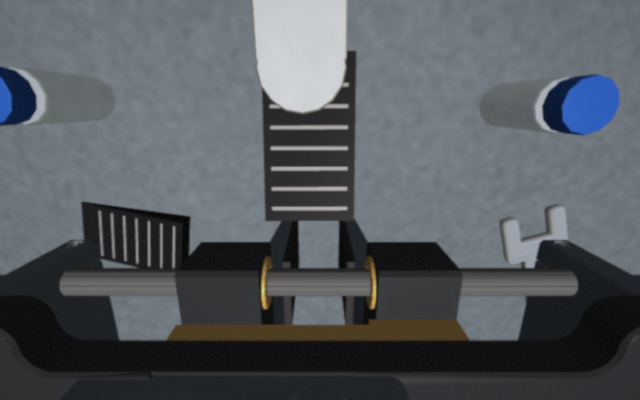

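The wedge is under the leg end (302,112) and still straight.

Request:
{"api": "servo_tool", "payload": {"steps": "0 -0.1 -0.4 0; 0 0 -0.4 0; 0 0 -0.4 0; 0 0 -0.3 0; 0 0 0 0"}}

```text
time: 5.78
ee_pos: [0.5327, -0.2209, 0.0225]
eef_rot: [1.344, 1.098, -1.347]
contact_force: [-0.5, -2.6, -0.8]
opening: 0.0241
```

```bash
python3 st.py
```

```text
t 5.775 pos [ 0.5327 -0.2209  0.0225] along -0.0871 perp -0.0062 -z ang 79.1 F [-0.5 -2.6 -0.8] M [-0.54 -0.02  0.04] op 0.0241
```

Request:
{"api": "servo_tool", "payload": {"steps": "0 0 -0.3 0; 0 0 -0.3 0; 0 0 0 0"}}

```text
time: 6.15
ee_pos: [0.5337, -0.2144, 0.0223]
eef_rot: [1.344, 1.098, -1.347]
contact_force: [-0.4, -2.4, -0.1]
opening: 0.024
```

```bash
python3 st.py w5
```

```text
t 6.15 pos [ 0.5337 -0.2144  0.0223] along -0.0805 perp -0.006 -z ang 79.1 F [-0.4 -2.4 -0.1] M [-0.41 -0.02  0.01] op 0.024
```

View pics/w5.png

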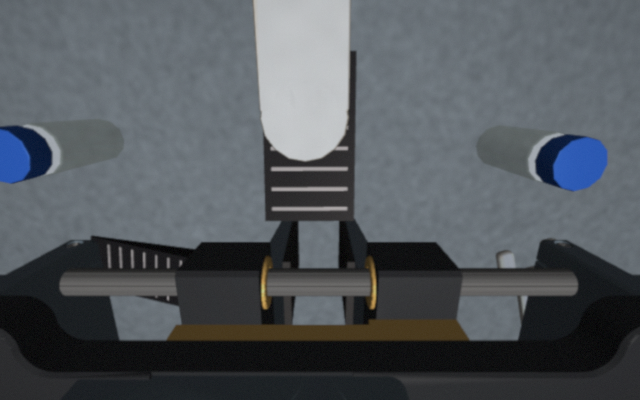

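```bash
cat > gap.py <<'E'
from h import *
import sys
z=np.load(f'pics/{sys.argv[1]}.npz');T=z['T'];m=robot.camera_model('wrist');im=z['im'];d=z['d']
F=np.array([.5429,-.1341]);u=np.array([.187,.982]);p=np.array([-.982,.187])
x0=306;col=im[60:225,x0-6:x0+7].max(2).mean(1)
wh=60+np.nonzero(col>135)[0].max() if 0 else None
# leg tip row: last row of bright run starting at row 60
b=col>130;i=np.argmin(b);tip=60+i-.5
# heel: last dark row before bench
g=im[150:240,312:330].max(2).mean(1);dk=np.nonzero(g<60)[0];heel=150+dk[dk<80].max()+.5
zl=[atdepth(m,T,(x0,r),d[r,x0])[0,2] for r in range(60,int(tip)-4,10)]
print('tip row',tip,'heel row',heel,'leg top z',np.round(zl,4))
h=float(np.mean(zl[-3:]))
for n,uv,hh in(('tip',(x0,tip),float(sys.argv[2])),('heel',(x0,heel),.016)):
    P=onplane(m,T,uv,hh)[0,:2];print(n,P.round(4),'along',((P-F)@u).round(4))
E
python3 gap.py w5 .038
```

```text
tip row 160.5 heel row 219.5 leg top z [0.0389 0.0405 0.0395 0.0397 0.0379 0.0396 0.041  0.0398 0.0397 0.0398]
tip [ 0.5387 -0.1588] along -0.0251
heel [ 0.5305 -0.1956] along -0.0627
```

Request:
{"api": "servo_tool", "payload": {"steps": "0 0 -0.3 0; 0 0 -0.2 0; 0 0 0 0"}}

```text
time: 6.58
ee_pos: [0.5347, -0.2104, 0.0223]
eef_rot: [1.341, 1.097, -1.347]
contact_force: [-0.5, -2.9, -0.3]
opening: 0.0245
```

```bash
python3 st.py w6; python3 gap.py w6 .0395
```

```text
t 6.575 pos [ 0.5347 -0.2104  0.0223] along -0.0764 perp -0.0062 -z ang 79.1 F [-0.5 -2.9 -0.3] M [-0.53  0.01  0.02] op 0.0245
tip row 170.5 heel row 219.5 leg top z [0.04   0.0407 0.0401 0.0411 0.0402 0.041  0.0411 0.0395 0.0405 0.0414
 0.0415]
tip [ 0.5387 -0.1591] along -0.0253
heel [ 0.5314 -0.1917] along -0.0587
```

Request:
{"api": "servo_tool", "payload": {"steps": "0 0 -0.2 0; 0 0 -0.2 0; 0 0 0 0"}}

```text
time: 7.0
ee_pos: [0.5352, -0.2091, 0.0224]
eef_rot: [1.336, 1.095, -1.347]
contact_force: [-0.7, -2.4, -0.3]
opening: 0.0242
```

```bash
python3 st.py w7; python3 gap.py w7 .04
```

```text
t 7.0 pos [ 0.5352 -0.2091  0.0224] along -0.0751 perp -0.0065 -z ang 79.3 F [-0.7 -2.4 -0.3] M [-0.44 -0.02  0.04] op 0.0242
tip row 171.5 heel row 219.5 leg top z [0.0407 0.0403 0.0399 0.041  0.0405 0.0415 0.0407 0.0393 0.0413 0.0405
 0.0402]
tip [ 0.5391 -0.1581] along -0.0242
heel [ 0.5319 -0.1904] along -0.0574
```

View pics/w7.png

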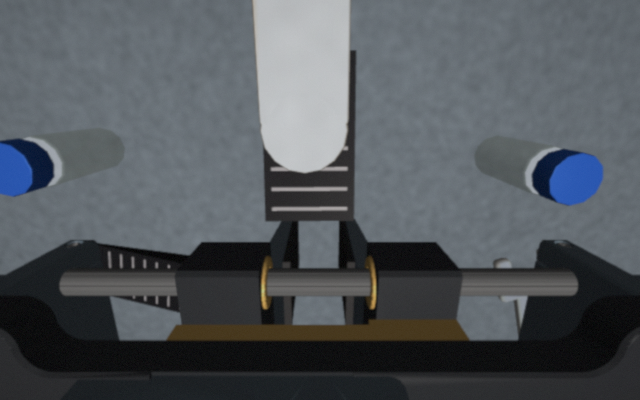

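Request:
{"api": "servo_tool", "payload": {"steps": "0 0 -0.4 0"}}

```text
time: 7.18
ee_pos: [0.536, -0.2071, 0.0225]
eef_rot: [1.332, 1.093, -1.347]
contact_force: [-3.4, -13.9, -1.1]
opening: 0.0241
```

```bash
python3 st.py w8; python3 gap.py w8 .04; python3 - <<'E'
from h import *
n='top';im,d=robot.grab_frame(n);cv2.imwrite('pics/top2.png',im[120:280,230:490,::-1].repeat(3,0).repeat(3,1));np.savez('pics/top2.npz',im=im,d=d)
E
```

```text
t 7.175 pos [ 0.536  -0.2071  0.0225] along -0.073 perp -0.0068 -z ang 79.4 F [ -3.4 -13.9  -1.1] M [-2.61  0.46  0.12] op 0.0241
tip row 176.5 heel row 220.5 leg top z [0.0405 0.0416 0.0406 0.0409 0.0413 0.0404 0.0397 0.0418 0.0394 0.0394
 0.0409 0.0415]
tip [ 0.5393 -0.1582] along -0.0244
heel [ 0.5325 -0.1891] along -0.0559
```

View pics/top2.png

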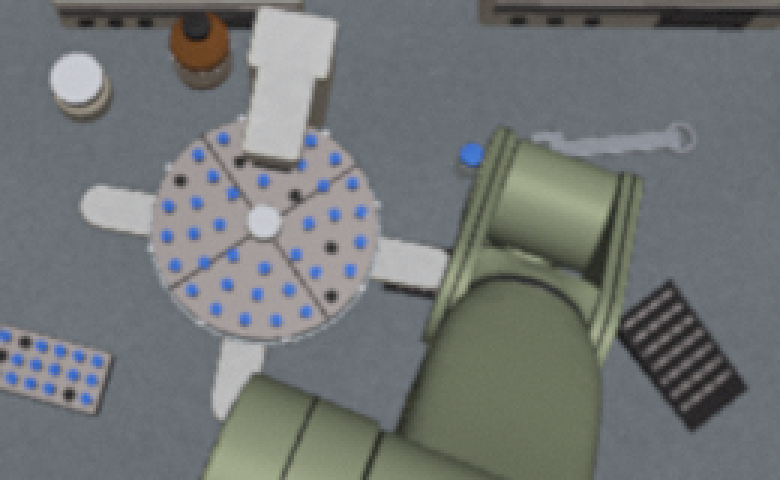

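The wedge has moved so that the foot stands at about x = +13.5 mm. I'll stop pushing, back off, and check level.

Request:
{"api": "servo_tool", "payload": {"steps": "0 0 0.8 0; 0 0 1 0; -1 0 0.5 0; -3 0 0 0; -5 0 0 0; -5 0 0 0; -4 0 0 0; 0 0 0 0"}}

```text
time: 8.28
ee_pos: [0.53, -0.2248, 0.2114]
eef_rot: [1.341, 1.096, -1.346]
contact_force: [-0.8, -0.1, -0.1]
opening: 0.0237
```

```bash
python3 st.py w9; python3 - <<'E'
from h import *
z=np.load('pics/w9.npz');
from meas import *
try: meas(z['im'],z['T'],legz=.04)
except Exception as e: print(e)
a=np.load('pics/top2.npz');m,T=cam2world('top');b=np.load('pics/top0.npz')
for n,x in(('before',b),('after',a)):
    im=x['im'];d=x['d'];print(n)
    for k,bx in(('opp',(260,276,184,192)),('short',(360,374,204,212)),('front',(304,312,238,252)),('tray -y',(343,352,190,215)),('tray +y',(285,294,185,205))):
        y,xx=np.mgrid[bx[2]:bx[3],bx[0]:bx[1]];P=atdepth(m,T,np.c_[xx.ravel(),y.ravel()].astype(float),d[bx[2]:bx[3],bx[0]:bx[1]].ravel());print(' ',k,np.median(P[:,2]).round(4))
E
```

```text
t 8.275 pos [ 0.53   -0.2248  0.2114] along -0.0914 perp -0.0043 -z ang 79.2 F [-0.8 -0.1 -0.1] M [-0.02 -0.07  0.03] op 0.0237
wedge px [[292.0, 61.0], [335.0, 61.0], [292.0, 143.0], [335.0, 143.0]]
 thin [[0.5273, -0.0962], [0.5741, -0.105]] heel [[0.5096, -0.1828], [0.558, -0.1921]]
 len 0.0884 w 0.0476 0.0493 ang 79.0 thin mid [ 0.5507 -0.1006] heel mid [ 0.5338 -0.1874]
leg width 0.033 ang 49.8 pt [ 0.5545 -0.0985] tip [ 0.542  -0.1408]
before
  opp 0.0449
  short 0.0321
  front 0.0387
  tray -y 0.0796
  tray +y 0.0868
after
  opp 0.0386
  short 0.038
  front 0.0386
  tray -y 0.0832
  tray +y 0.0832
```

View pics/w9.png

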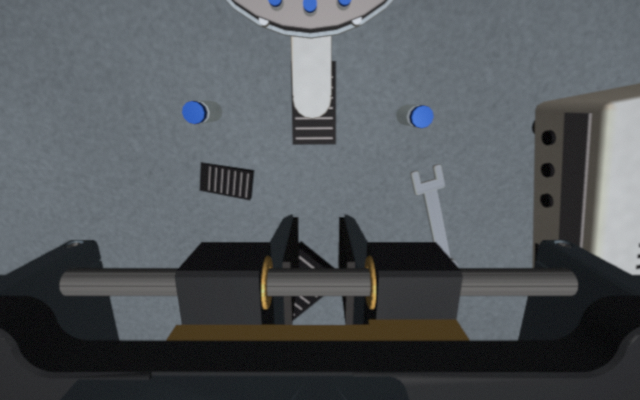

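Short leg, opposite leg and front leg tops are equal at 38–38.6 mm (before: 32, 45 and 39), so the carousel is level. The wrist view shows the heel at (314,143) and the leg tip at (312,117). Now I'll measure the opposite leg for pressing.

```bash
python3 - <<'E'
from h import *
z=np.load('pics/w9.npz');mw=robot.camera_model('wrist');Tw=z['T']
u=np.array([.187,.982])
tip=onplane(mw,Tw,[312,118],.04)[0,:2];heel=onplane(mw,Tw,[314,143.5],.016)[0,:2];print('tip',tip.round(4),'gap',((tip-heel)@u).round(4))
im,d=robot.grab_frame('top');np.savez('pics/top3.npz',im=im,d=d);m,T=cam2world('top')
hsv=cv2.cvtColor(im,cv2.COLOR_RGB2HSV)
w=((hsv[...,1]<40)&(hsv[...,2]>150)).astype(np.uint8)
k=np.zeros_like(w);k[176:203,250:280]=1
n,l,st,_=cv2.connectedComponentsWithStats(w*k);i=1+st[1:,4].argmax()
xs=np.unique(np.nonzero(l==i)[1]);C=[]
for x in xs:
    y=np.nonzero(l[:,x]==i)[0];C.append((x,(y.min()+y.max())/2,np.ptp(y)+1))
C=np.array(C);print(C[:,2]);P=onplane(m,T,C[:,:2],.04)[:,:2];print(P[0],P[-1])
k2=np.zeros_like(w);k2[184:206,308:332]=1
n,l,st,_=cv2.connectedComponentsWithStats(w*k2);i=1+st[1:,4].argmax();y,x=np.nonzero(l==i)
ax=onplane(m,T,[x.mean(),y.mean()],.112)[0,:2];print('axis',ax.round(4),'px',x.mean(),y.mean())
print('end->axis',np.linalg.norm(P[0]-ax),np.linalg.norm(tip-ax),'legs dir',np.degrees(np.arctan2(*(P[0]-tip)[::-1])),'len',np.linalg.norm(P[0]-tip),'mid',(P[0]+tip)/2)
print(robot.observe()['ee_pos'])
E
```

```text
tip [ 0.5379 -0.1588] gap 0.0294
[ 5.  8. 11. 11. 13. 13. 13. 14. 14. 14. 13. 13. 14. 14. 14. 14. 13. 14.
 14. 14. 14. 13. 13.]
[0.59707955 0.18969253] [0.58885306 0.12715586]
axis [0.5696 0.0105] px 319.95061728395063 192.69753086419752
end->axis 0.1812593537429339 0.17226891614657275 legs dir 80.36501783412591 len 0.3534816455799294 mid [0.56749832 0.01544481]
[ 0.52809273 -0.22404325  0.20759535]
```

```bash
python3 - <<'E'
from h import *
a=np.load('pics/top3.npz')['im'];b=np.load('pics/top0.npz')['im']
c=np.vstack([x[150:240,250:400] for x in(b,a)])
cv2.imwrite('pics/cmp.png',cv2.resize(c[:,:,::-1],None,fx=4,fy=3.3))
d=np.load('pics/top3.npz')['d'];m,T=cam2world('top')
for k,bx in(('opp',(260,276,184,192)),('short',(360,374,204,212)),('front',(304,312,238,252)),('tray -y',(343,352,190,215)),('tray +y',(285,294,185,205))):
        y,xx=np.mgrid[bx[2]:bx[3],bx[0]:bx[1]];P=atdepth(m,T,np.c_[xx.ravel(),y.ravel()].astype(float),d[bx[2]:bx[3],bx[0]:bx[1]].ravel());print(' ',k,np.median(P[:,2]).round(4))
E
```

```text
opp 0.0391
  short 0.0384
  front 0.0385
  tray -y 0.0839
  tray +y 0.0841
```

View pics/cmp.png

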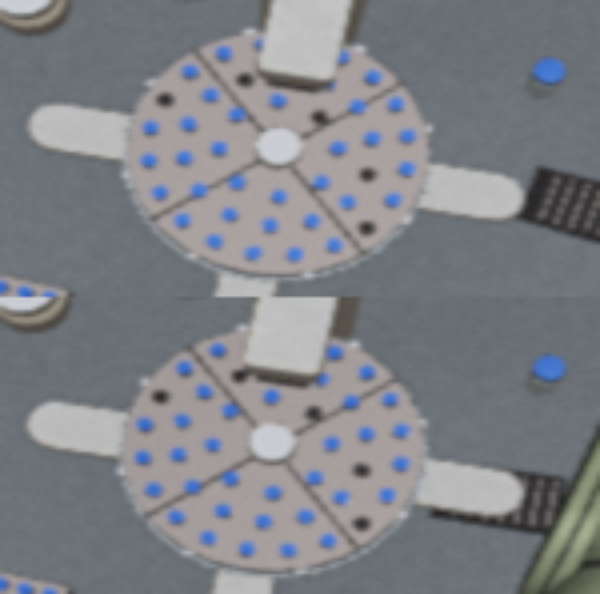

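The comparison shows the leg ends at unchanged pixels and only the higher parts shifted, so the carousel levelled in place. Next I'll raise, shut the fingers and go above the opposite leg.

Request:
{"api": "servo_tool", "payload": {"steps": "-5 0 0 0; -5 0 0 0; 0 -0.1 -5 0; 0 -0.1 -5 0; 0 -0.1 -5 0; 0 -0.1 -5 0; 0 -0.1 -5 0; 0 -0.1 -5 0; 0 -0.1 -5 0; 0 -0.1 -4 0", "hand": -1, "newtons": 5}}

```text
time: 9.62
ee_pos: [0.5893, 0.1715, 0.2871]
eef_rot: [1.328, 1.129, -1.383]
contact_force: [0.6, -0.5, -0.2]
opening: 0.0004
```

```bash
python3 st.py w10; python3 - <<'E'
from h import *
m,T=cam2world('top');z=np.load('pics/top0.npz')
for uv,h in(((297,130),.12),((256,147),.065)):print(onplane(m,T,uv,h).round(3), atdepth(m,T,uv,z['d'][uv[1],uv[0]]).round(3))
s=robot.observe();Tt=T_tool(s);print(Tt.round(3));print(Tt[:3,:3].T@(np.array([.5932,.1672,.06])-Tt[:3,3]-Tt[:3,0]*.017))
E
```

```text
t 9.625 pos [0.5893 0.1715 0.2871] along 0.3088 perp 0.0116 -z ang 78.8 F [ 0.6 -0.5 -0.2] M [-0.07 -0.1  -0.01] op 0.0004
[[0.742 0.075 0.12 ]] [[0.741 0.074 0.123]]
[[0.71  0.193 0.065]] [[0.711 0.194 0.061]]
[[-0.036  0.981 -0.191  0.59 ]
 [-0.001 -0.191 -0.981  0.176]
 [-0.999 -0.036  0.008  0.286]
 [ 0.     0.     0.     1.   ]]
[0.20893266 0.0132631  0.00650512]
```

View pics/w10.png

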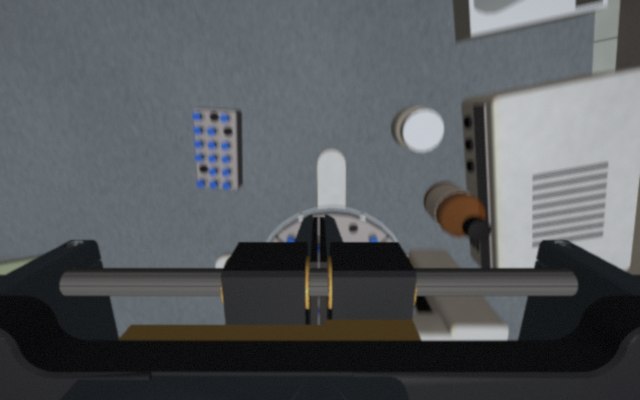

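The view shows the opposite leg, with its end at (331,152), free ahead of the fingers; the jar (424,130) and bottle (460,210) are to the right.

Request:
{"api": "servo_tool", "payload": {"steps": "0 0 0 0; 4 1.3 0.6 0; 5 0 0 0; 5 0 0 0; 4 0 0 0; 1.5 0 0 0; 0 0 0 0"}}

```text
time: 10.55
ee_pos: [0.5904, 0.1617, 0.0802]
eef_rot: [1.324, 1.137, -1.392]
contact_force: [0.3, -0.5, 0.7]
opening: 0.0003
```

```bash
cat > tgt.py <<'E'
from h import *
s=robot.observe();Tt=T_tool(s);tip=Tt[:3,3]+Tt[:3,0]*.017;print(s['time'],'tip',tip.round(4),'x',Tt[:3,0].round(3),'need y,z',(Tt[:3,:3].T@(np.array([.5932,.1672,.04])-tip)).round(4),'F',s['contact_force'].round(1))
E
python3 tgt.py; python3 st.py w11
```

```text
10.55 tip [0.5896 0.1616 0.0633] x [-0.047 -0.004 -0.999] need y,z [ 0.023   0.0035 -0.0065] F [ 0.3 -0.5  0.7]
t 10.55 pos [0.5904 0.1617 0.0802] along 0.2994 perp 0.0087 -z ang 78.8 F [ 0.3 -0.5  0.7] M [-0.02 -0.1  -0.02] op 0.0003
```

View pics/w11.png

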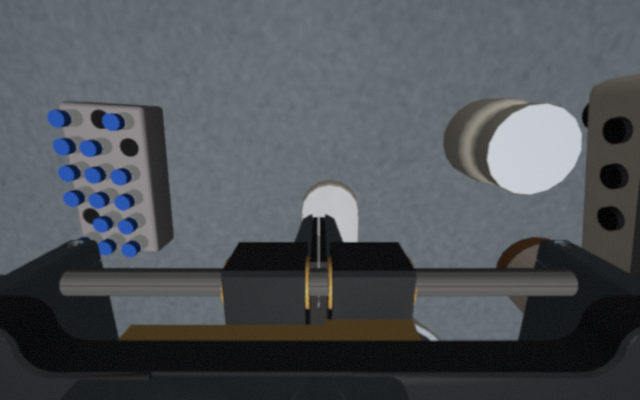

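Request:
{"api": "servo_tool", "payload": {"steps": "0.6 0.4 -0.65 0; 0.6 0 0 0; 0.3 0 0 0; 0 0 0 0"}}

```text
time: 11.1
ee_pos: [0.5987, 0.1686, 0.0691]
eef_rot: [1.331, 1.133, -1.383]
contact_force: [0.2, -0.1, -0.1]
opening: 0.0003
```

```bash
python3 tgt.py
```

```text
11.1 tip [0.5981 0.1686 0.0521] x [-0.037 -0.002 -0.999] need y,z [ 0.0123 -0.0041  0.0022] F [ 0.2 -0.1 -0.1]
```

Request:
{"api": "servo_tool", "payload": {"steps": "0.5 -0.4 0.2 0; 0.2 0 0 0; 0.2 0 0 0; 0.1 0 0 0"}}

```text
time: 11.6
ee_pos: [0.5936, 0.1673, 0.059]
eef_rot: [1.331, 1.133, -1.383]
contact_force: [-0.0, -0.5, -0.6]
opening: 0.0003
```

```bash
python3 tgt.py
```

```text
11.6 tip [0.593  0.1672 0.042 ] x [-0.037 -0.002 -0.999] need y,z [ 0.002   0.0003 -0.    ] F [-0.  -0.5 -0.6]
```

Right on the spot, 2 mm above. Pressing gently.

Request:
{"api": "servo_tool", "payload": {"steps": "0.15 0 0 0; 0.1 0 0 0"}}

```text
time: 11.85
ee_pos: [0.5937, 0.1673, 0.0569]
eef_rot: [1.331, 1.133, -1.383]
contact_force: [-2.0, -0.8, 7.4]
opening: 0.0006
```

```bash
python3 tgt.py
```

```text
11.85 tip [0.5931 0.1673 0.04  ] x [-0.037 -0.002 -0.999] need y,z [-0.      0.0002  0.0001] F [-2.  -0.8  7.4]
```

Request:
{"api": "servo_tool", "payload": {"steps": "0.13 0 0 0"}}

```text
time: 11.98
ee_pos: [0.5937, 0.1673, 0.0569]
eef_rot: [1.331, 1.133, -1.383]
contact_force: [-2.8, -0.7, 9.8]
opening: 0.0004
```

Request:
{"api": "servo_tool", "payload": {"steps": "0.13 0 0 0; 0.13 0 0 0"}}

```text
time: 12.22
ee_pos: [0.5937, 0.1673, 0.0569]
eef_rot: [1.332, 1.132, -1.381]
contact_force: [-2.7, -1.2, 6.5]
opening: 0.0004
```

```bash
python3 tgt.py
```

```text
12.225 tip [0.5931 0.1673 0.0399] x [-0.035 -0.001 -0.999] need y,z [-0.0001  0.0002  0.0001] F [-2.7 -1.2  6.5]
```

Request:
{"api": "servo_tool", "payload": {"steps": "0.17 0 0 0; 0.17 0 0 0"}}

```text
time: 12.48
ee_pos: [0.5936, 0.1673, 0.0568]
eef_rot: [1.333, 1.132, -1.38]
contact_force: [-3.3, -0.5, 10.5]
opening: 0.0006
```

Request:
{"api": "servo_tool", "payload": {"steps": "0.18 0 0 0; 0.18 0 0 0"}}

```text
time: 12.72
ee_pos: [0.5936, 0.1673, 0.0568]
eef_rot: [1.334, 1.131, -1.379]
contact_force: [-3.4, -0.7, 10.0]
opening: 0.0005
```

```bash
python3 tgt.py
```

```text
12.725 tip [0.5931 0.1673 0.0398] x [-0.032 -0.001 -0.999] need y,z [-0.0002  0.0002  0.0001] F [-3.4 -0.7 10. ]
```

It held about 10 N with the tip sinking no more than 0.2 mm, so it does not rock. Drawing back straight up, then away towards the robot's left.

Request:
{"api": "servo_tool", "payload": {"steps": "-0.3 0 0 0; -1 0 0 0; -3 0 0 0; -5 0 0 0; -5 0 0 0; -5 0 0 0; -5 0 0 0; 0 0 -4 0; 0 0 -4 0; 0 0 0 0"}}

```text
time: 13.98
ee_pos: [0.6185, 0.2473, 0.3113]
eef_rot: [1.339, 1.128, -1.376]
contact_force: [-0.3, -0.6, -0.6]
opening: 0.0008
```

Request:
{"api": "servo_tool", "payload": {"steps": "0 -3 -4 0; 0 -3 -4 0; 0 -3 -3 0; 0 -3 0 0; 0 0 0 0; 0 0 0 0"}}

```text
time: 14.72
ee_pos: [0.5214, 0.3771, 0.3136]
eef_rot: [1.339, 1.122, -1.381]
contact_force: [0.3, 0.7, 0.5]
opening: 0.0006
```

```bash
python3 tgt.py; python3 - <<'E'
from h import *
a,d=robot.grab_frame('top');sc,_=robot.grab_frame('scene');cv2.imwrite('pics/sceneF.png',sc[:,:,::-1]);cv2.imwrite('pics/topF.png',cv2.resize(a[120:280,210:490,::-1],None,fx=2.8,fy=2.8,interpolation=cv2.INTER_CUBIC))
m,T=cam2world('top')
for k,bx in(('opp',(260,276,184,192)),('short',(360,374,204,212)),('front',(304,312,238,252)),('tray -y',(343,352,190,215)),('tray +y',(285,294,185,205))):
        y,xx=np.mgrid[bx[2]:bx[3],bx[0]:bx[1]];P=atdepth(m,T,np.c_[xx.ravel(),y.ravel()].astype(float),d[bx[2]:bx[3],bx[0]:bx[1]].ravel());print(' ',k,np.median(P[:,2]).round(4))
E
```

```text
14.725 tip [0.5209 0.377  0.2966] x [-0.028 -0.004 -1.   ] need y,z [0.2553 0.1199 0.1885] F [0.3 0.7 0.5]
  opp 0.0389
  short 0.0394
  front 0.0397
  tray -y 0.0836
  tray +y 0.0833
```

View pics/topF.png

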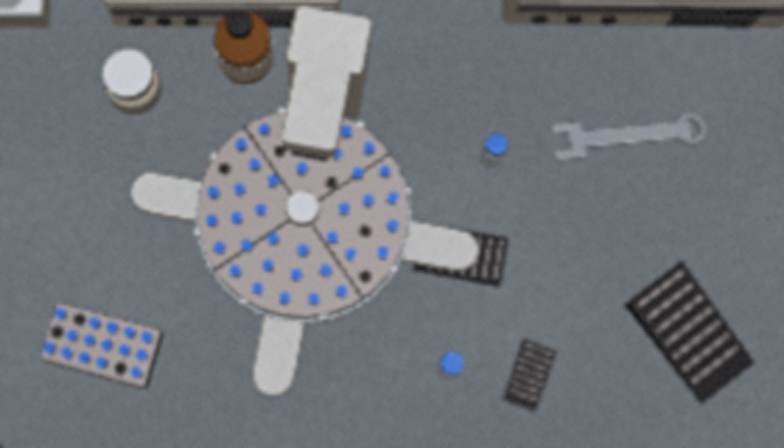

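View pics/sceneF.png

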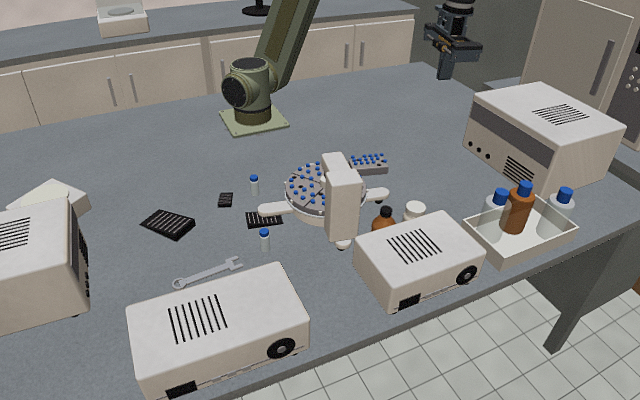

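The final views show the wedge under the short leg (top crop 460,255) and the carousel level. The vials, rack, bottles and spanner are where they were, and the arm is clear.

```bash
python3 -c "
from workcell import robot
print(robot.sign_off())"
```

```text
the job is handed in; nothing more can be done
None
```

The job is done and handed in at about 15 s of robot time.

**Wedge:** I pushed the middle-sized wedge thin end first with two fingertips. It came flush and in line with the leg, then went under the short foot. The foot now stands at about x = +11 to +13.5 mm on the wedge (two camera estimates; best is +12). The highest push I read was about 14 N, and not every row was read.

**Level:** After the final retreat the leg tops measured 38.9 mm (opposite), 39.4 mm (short) and 39.7 mm (front). The tray was equal on both sides within 0.3 mm. The leg ends stayed where they were within about 1–2 mm, so the carousel stayed in place.

**Press check:** I held about 10 N (readings 6.5 to 10.5 N, last 10.0 N) on the press spot. The tip sank no more than 0.2 mm, so it no longer rocks. There was also a sideways force of about 3 N while pressing, because the tool was tilted by about 2°.

**Surroundings:** The vials, rack, bottles, spanner and look-alike wedges appear unmoved in the last top and scene pictures. The arm ended well clear, with force readings below 1 N.

**Disagreement:** One automatic reading of the drum cap's position disagreed with the rest, because its colour mask was poor. I checked that against the pictures by eye and did not use it.

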